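# Open the safety-capped cleaner bottle in its stand

## Robot

A 6-joint arm with a two-finger parallel gripper is mounted at the origin on a cart in front of the work surface, level with it; the furniture and walls round the work are solid. World frame = base frame: x ahead of the robot, y to its left, z up, the work surface at z = 0. Lengths are in m, angles in rad, forces in N, time in s.
With the tool pointing down it reaches from about 0.375 to 0.9 m from the base axis. Payload 3.1 kg.
Tool frame: the origin (TCP) lies between the finger pads; the fingertips stand 19 mm ahead of it and the grasp point (between the pads) is the TCP; z points along the fingers, y is the direction in which the jaws open and shut (so a half turn about z gives the same grasp; the last joint's range is limited). The gripper opens to 85 mm and grips with 20 to 120 N. Pads are 22 mm wide; open, the fingers measure 114 mm over their backs; the gripper's body (76 mm by 85 mm) begins 54 mm behind the grasp point. The pads swing forward as they close: fully open they stand 13 mm farther back than shut.
Start: joints at [-1.302, 0.527, 1.433, -0, 1.181, -0.178], TCP at [0.27, -0.564, 0.25] pointing down, gripper open.
Joint ranges: [-3.08, 3.08], [-0.75, 2.2], [0.22, 2.44], [-1.43, 4.57], [0, 2.65], [-2.85, 2.85]. Speed limits (rad/s): [2.79, 2.79, 3.14, 3.14, 3.14, 3.14].

## Interface

Orientations are given as a unit quaternion [x, y, z, w].
In Python, from station import manip, optics, job gives the robot as it stands.
- The arm moves only by the shell command python3 -m inch 'ROWS' [OPENING] [FORCE]. ROWS is JSON, one flat list of numbers, 4 for each row, row after row: the shift along the world's x, y, z in cm, then the turn about the world's z in rad. A call has 1 to 20 rows; each row shifts and turns the commanded pose from where the row before left it; what a row does not reach is not made up. A row lasts 1/8 s, in which the tool goes at most 62.5 mm and 10.7 degrees, less where a joint would pass 70% of its speed; a pose out of reach is approached as far as the arm can. A call with a gripper value outside its range is refused whole. OPENING is the opening in per cent of the stroke, from 0 (shut) to 100 (fully open), set as the call begins (- or left out, the last holds). The fingers move at their own pace and stop on an object; FORCE is the grip in N (left out, the last holds). Time passes only in rows, so rows that do not move let the fingers close. It gives the time, the measured TCP pose, the force and the opening at its end, in the units of the state.
- manip.sense(): the state, without advancing time (a new reading comes with each control period).
- optics.snapshot(name): name is "side" or "top" or "wrist"; returns (picture, depth): 480x640x3 uint8, red, green, blue; 480x640 float32, m along the optical axis (not along the pixel's ray), 0 where there is no reading.
- optics.camera_model(name): a dict with "mtx" (3x3 intrinsics, pixels), "camera_from_world" (4x4, takes a point from world to camera coordinates); the wrist camera has in their place "tool_from_camera" (4x4, takes a point from camera to tool coordinates, whose origin is the TCP and whose axes are the flange's). Camera axes: x right, y up, looking along -z (the intrinsics and any distortion apply to the point x, -y, -z); pixel columns grow to the right and rows downward; lengths in m; the calibration is good to about 2 mm. A picture is of the moment at which its call begins: read the wrist's pose just before it. camera_model takes no time and is no camera call.
- job.sign_off(): hands the job in, once; it reports no verdict.
The state is a dict: "t": time; "q": joint angles; "qd": joint speeds; "tau": joint torques, N m; "tcp_pos": TCP position; "tool_rot": TCP orientation; "force": force on the tool from outside, world axes, zero at the start; "ft_torque": the same for the moment, N m; "finger_gap": opening from 0.0 (shut) to 1.0 (fully open).
Only numpy, scipy, OpenCV 4.12 (cv2) and the standard library are available. Lean on these libraries where they do the work, as an engineer would, in place of code of your own. Each camera call takes 0.05 s, during which the arm holds its last target.

## Task

Take the cleaner bottle (it may be carried by its cap) and seat it upright and fully down in the pocket of the raised steel stand, which keeps it from turning. Then press the push-and-turn safety cap down, keep it pressed while twisting it anticlockwise (seen from above) until it is free, and lift it off. Finish while holding the cap level in the gripper about 8 cm straight above the neck, with the bottle left seated in the stand and the four small kitchen things round about undisturbed.

Things in the scene. Friction and masses are not known exactly. Their poses are not given: they have to be found in the camera images.
- bottle: Loose white bottle, 0.24 to 0.45 kg. Origin: centre of its underside; z up, x along its long side. Oblong body 72 (x) by 46 (y) by 50 mm high, shoulder up to 56 mm, round neck (25 mm across) on the z axis up to 92 mm. With its cap it is 102 mm tall; the closed cap spans 70 to 102 mm. It starts on the table, to either side of the stand, yaw within 0.6 rad of 0.
- bottle_center (a point): Centre of the bottle's oblong body, on its axis 25 mm above its underside; the bottle's axes.
- cap: Loose grey ribbed safety cap, 46 mm across, 32 mm high, 30 g. Origin: centre of its lower rim, 70 mm above the bottle's underside when closed; z up, x parallel to the bottle's x when closed. Three lugs inside hook under lugs on the neck: pulled up while closed, it carries the whole bottle, with about 1 mm and 5 degrees of play. Clockwise is blocked.
- cap_center (a point): Cap's centre, 16 mm above its rim, 86 mm above the bottle's underside when closed; cap's axes. A spring pushes the cap up (5 N closed, 11 N at 4 mm down, hard stop at 6 mm, 14 N). It turns only when pressed 3.5 mm or more; keep it pressed past 31 degrees anticlockwise; from 45 to 88 degrees (best 65) it lifts free; further it catches the next lug.
- stand: Fixed steel stand: foot plate 120 (x) by 85 (y) mm, a narrow column, and on it an open pocket. Origin: centre of its underside on the table; x along the pocket's long side. Yaw within 0.6 rad of 0.
- pocket_floor (a point): Centre of the pocket's floor, 45 mm above the table, where the bottle's underside rests; stand's axes. Pocket 77 (x) by 51 (y) mm inside, straight walls 14 mm high, above them a flared lip up to 20 mm above the floor, about 5 mm wider each side. Bottle fits either way round (yaw or yaw + pi) and can turn up to 8 degrees in it.
- salt: Bystander: salt shaker, 44 mm across, 90 mm high; origin at the centre of its underside.
- sauce: Bystander: small lidded sauce pot, 53 mm across, 36 mm high; origin at the centre of its underside.
- kitchen_timer: Bystander: round kitchen timer, 62 mm across, 40 mm high; origin at the centre of its underside.
- cup: Bystander: steel cup, 68 mm across, 42 mm high; origin at the centre of its underside.
Things that resemble listed ones, but are neither listed nor needed, are in the scene too. Leave any black or purple look-alike of the stand alone.

How it is judged:
On the way, in this order (a step that is already met when the one before it is completed fails the run):
1. the bottle, still closed, sits fully down and upright in the stand's pocket (x of bottle in the frame of pocket_floor between -0.008 and 0.008 m and y of bottle in the frame of pocket_floor between -0.008 and 0.008 m and z of bottle in the frame of pocket_floor below 0.004 m and angle between bottle's own z axis and vertical below 0.08 rad and angle between the x axis of bottle and the x axis of stand, either way round below 0.22 rad and angle between the x axis of cap and the x axis of bottle, either way round below 0.2 rad), for 0.1 s.
2. the cap, pressed down against its spring on the seated bottle, is twisted past its catch (x of bottle in the frame of pocket_floor between -0.008 and 0.008 m and y of bottle in the frame of pocket_floor between -0.008 and 0.008 m and z of bottle in the frame of pocket_floor below 0.004 m and angle between bottle's own z axis and vertical below 0.08 rad and angle between the x axis of bottle and the x axis of stand, either way round below 0.22 rad and z of cap_center in the frame of bottle below 0.0838 m and angle between the x axis of cap and the x axis of bottle, either way round above 0.3 rad), for 0.02 s.
3. the cap is twisted at least 40 degrees while still down on the neck (x of bottle in the frame of pocket_floor between -0.008 and 0.008 m and y of bottle in the frame of pocket_floor between -0.008 and 0.008 m and z of bottle in the frame of pocket_floor below 0.004 m and angle between bottle's own z axis and vertical below 0.08 rad and angle between the x axis of bottle and the x axis of stand, either way round below 0.22 rad and z of cap_center in the frame of bottle below 0.092 m and angle between the x axis of cap and the x axis of bottle, either way round above 0.7 rad), for 0.05 s.
At the end, for the whole second after the job is handed in: The fingers hold the cap still and level (0.2 rad), 40 to 140 mm above its closed height, within 30 mm of the bottle's axis; the bottle, touched by neither arm nor cap, sits in the pocket: centre within 8 mm, underside within 4 mm of the floor, upright within 0.08 rad, yaw within 0.22 rad (x of bottle in the frame of pocket_floor between -0.008 and 0.008 m and y of bottle in the frame of pocket_floor between -0.008 and 0.008 m and z of bottle in the frame of pocket_floor below 0.004 m and angle between bottle's own z axis and vertical below 0.08 rad and angle between the x axis of bottle and the x axis of stand, either way round below 0.22 rad and horizontal distance between cap_center and bottle below 0.03 m and z of cap_center in the frame of bottle between 0.126 and 0.226 m and angle between cap's own z axis and vertical below 0.2 rad and contact force between cap and the fingers above 1 N and contact force between cap and bottle below 0.05 N and contact force between bottle and the arm below 0.05 N and contact force between bottle and the fingers below 0.05 N and linear speed of each of cap, bottle below 0.03 m/s); the arm keeps its last pose, push and grip.
It fails at once if the salt shaker is shifted by more than 30 mm or tipped over (distance of salt from where it was at the start of the episode above 0.03 m or angle between salt's own z axis and vertical above 0.5 rad).
It fails at once if the sauce pot is shifted by more than 30 mm or tipped over (distance of sauce from where it was at the start of the episode above 0.03 m or angle between sauce's own z axis and vertical above 0.5 rad).
It fails at once if the kitchen timer is shifted by more than 30 mm or tipped over (distance of kitchen_timer from where it was at the start of the episode above 0.03 m or angle between kitchen_timer's own z axis and vertical above 0.5 rad).
It fails at once if the steel cup is shifted by more than 30 mm or tipped over (distance of cup from where it was at the start of the episode above 0.03 m or angle between cup's own z axis and vertical above 0.5 rad).
It fails at once if the bottle is tipped over (angle between bottle's own z axis and vertical above 0.7 rad).
It also fails if it takes over 45 s, if anything falls off the work surface, if the arm or the gripper's body presses on something with over 40 N, if the wrist force passes 120 N, or if a joint passes its speed limit or range.

## Working session

There is one attempt and no reset: what is moved stays moved. The work goes in short steps, Python scripts to look and compute and a shell command to move; the robot and the scene stay as the last step left them, time stands still between calls to the robot, and variables do not carry over. Pictures are saved under pics/ and viewed, and the job is handed in when it is done.

```bash
ls; mkdir -p pics; python3 - <<'E'
from station import manip, optics, job
import cv2,numpy as np
s=manip.sense();print(s)
for n in("top","side"):
    p,d=optics.snapshot(n);cv2.imwrite(f"pics/{n}0.png",p[:,:,::-1]);np.savez(f"pics/{n}0.npz",p=p,d=d)
    m=optics.camera_model(n);print(n,{k:np.round(np.array(v),4).tolist() if not isinstance(v,str) else v for k,v in m.items()})
E
```

```text
pics
{'t': 0.0, 'q': array([-1.30250191e+00,  5.28500301e-01,  1.43392340e+00,  1.19152931e-05,
        1.18139748e+00, -1.78523239e-01]), 'qd': array([ 0.00061959,  0.00068577, -0.00050008,  0.00038421, -0.00042254,
        0.00060496]), 'tau': array([ 1.61074395e-04, -4.42348480e+01, -1.78024077e+01, -3.42890071e-04,
        8.39717919e-03, -6.80063749e-06]), 'tcp_pos': array([ 0.26989258, -0.56296163,  0.2493059 ]), 'tool_rot': array([ 9.75147770e-01,  2.21552667e-01, -4.44940550e-05, -1.11338937e-03]), 'force': array([ 0.27930707, -0.60260071, -0.40821044]), 'ft_torque': array([ 0.00749664,  0.00187933, -0.06504881]), 'finger_gap': 1.0031245965602713}
top {'mtx': [[531.8577, 0.0, 323.3699], [0.0, 531.8577, 240.4066], [0.0, 0.0, 1.0]], 'camera_from_world': [[-0.0054, -1.0, -0.0024, -0.0097], [0.9922, -0.0056, 0.1248, -0.5583], [-0.1249, -0.0017, 0.9922, -1.1764], [0.0, 0.0, 0.0, 1.0]]}
side {'mtx': [[531.3468, 0.0, 315.647], [0.0, 531.3468, 239.1184], [0.0, 0.0, 1.0]], 'camera_from_world': [[-0.92, -0.3916, -0.0148, 0.5051], [0.2219, -0.5518, 0.8039, -0.2023], [-0.3229, 0.7364, 0.5945, -1.0321], [0.0, 0.0, 0.0, 1.0]]}
```

View pics/top0.png

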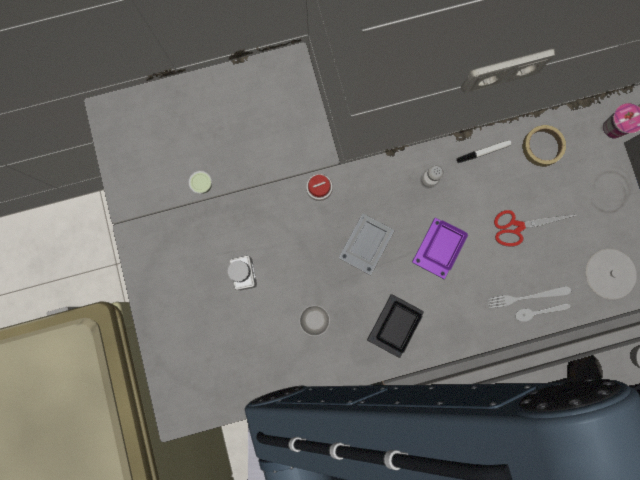

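View pics/side0.png

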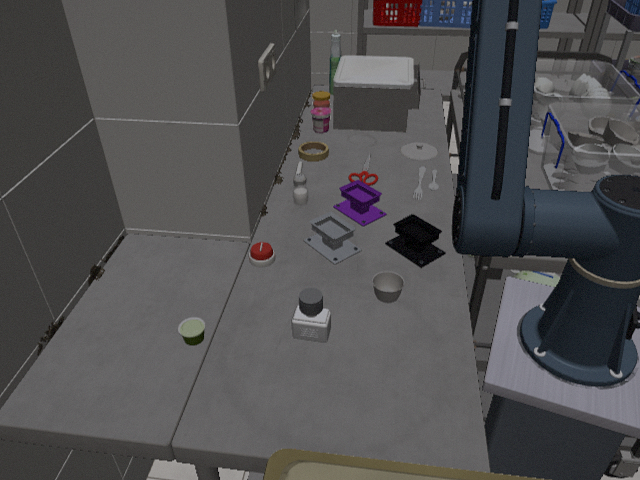

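The top view shows three stand-shaped things: grey at (366,243), purple at (440,248) and black at (396,325). Grey is the steel stand. The bottle, white with a grey cap, is at (242,272). The bystanders are the salt (431,176), timer (319,187), sauce pot (200,182) and cup (315,320). Next I'll measure and enlarge.

```bash
cat > h.py <<'E'
import numpy as np,cv2
from station import optics
def cloud(d,m):
    K=np.array(m["mtx"]);T=np.linalg.inv(np.array(m["camera_from_world"]))
    v,u=np.mgrid[:480,:640]
    x=(u-K[0,2])/K[0,0]*d;y=(v-K[1,2])/K[1,1]*d
    P=np.stack([x,-y,-d,np.ones_like(d)],-1)@T.T
    P=P[...,:3].copy();P[d==0]=np.nan
    return P
def world(d,n): return cloud(d,optics.camera_model(n))
E
python3 - <<'E'
import numpy as np,cv2
from h import *
for n in("top","side"):
    z=np.load(f"pics/{n}0.npz");p,d=z["p"],z["d"];P=world(d,n)
    if n=="top":
        boxes=dict(bottle=(215,245,270,300),stand=(330,205,400,280),salt=(415,160,450,195),timer=(300,168,340,205),sauce=(183,165,218,200),cup=(297,300,335,340))
    else: boxes=dict(bottle=(285,280,340,350),stand=(295,205,370,270))
    for k,(a,b,c,e) in boxes.items():
        Q=P[b:e,a:c].reshape(-1,3);Q=Q[~np.isnan(Q[:,0])]
        for lo,hi in((-.01,.004),(.004,.015),(.015,.04),(.04,.052),(.052,.07),(.07,.08),(.08,.095),(.095,.12)):
            S=Q[(Q[:,2]>lo)&(Q[:,2]<hi)]
            if len(S)>12 and lo>0:
                (cx,cy),(w,h),an=cv2.minAreaRect(S[:,:2].astype(np.float32)*1000)
                print(n,k,lo,hi,len(S),"med",S.mean(0).round(4),"rect",np.round([cx,cy,w,h,an],1))
p=np.load("pics/top0.npz")["p"]
a=cv2.resize(p[200:290,325:475],(800,480),interpolation=3);cv2.imwrite("pics/crop1.png",a[:,:,::-1])
p2=np.load("pics/side0.npz")["p"]
a=cv2.resize(p2[200:350,280:480],(800,600),interpolation=3);cv2.imwrite("pics/crop2.png",a[:,:,::-1])
E
```

```text
top bottle 0.004 0.015 489 med [0.4874 0.1748 0.0055] rect [4.897e+02 1.766e+02 1.260e+02 1.265e+02 1.000e-01]
top bottle 0.015 0.04 54 med [0.4837 0.1494 0.0283] rect [483.4 150.8  26.9  75.9  78.1]
top bottle 0.04 0.052 135 med [0.4808 0.161  0.0478] rect [486.  169.8  72.4  46.5  10.9]
top bottle 0.052 0.07 171 med [0.4809 0.1659 0.0563] rect [485.5 169.2  68.   41.   10.9]
top bottle 0.07 0.08 13 med [0.4818 0.151  0.0759] rect [481.2 153.    9.9  36.7  75.6]
top bottle 0.08 0.095 21 med [0.4797 0.1538 0.0885] rect [479.3 157.8  18.4  44.3  60.5]
top bottle 0.095 0.12 362 med [0.4856 0.1696 0.1026] rect [485.9 170.5  44.5  44.9  59.4]
top stand 0.004 0.015 1162 med [ 0.5501 -0.1023  0.0061] rect [ 558.4 -109.2  162.2  174.3   89.6]
top stand 0.04 0.052 763 med [ 0.5547 -0.1134  0.0459] rect [ 554.9 -113.4   51.1   76.2   61.2]
top stand 0.052 0.07 534 med [ 0.5557 -0.1142  0.0624] rect [ 553.8 -112.8   68.9   95.7   61.3]
top salt 0.004 0.015 194 med [ 0.7106 -0.2719  0.0058] rect [ 712.2 -270.9   81.1   84.7   88.2]
top salt 0.015 0.04 61 med [ 0.693  -0.2509  0.0299] rect [ 697
[... 1543 characters left out ...]
 rect [485.7 171.8  63.9  40.2  13.9]
side bottle 0.07 0.08 80 med [0.4796 0.1862 0.0751] rect [480.3 182.9  44.1  18.7  25.1]
side bottle 0.08 0.095 141 med [0.4783 0.1863 0.0878] rect [479.3 183.7  43.9  20.8  27.2]
side bottle 0.095 0.12 365 med [0.4847 0.1727 0.1011] rect [485.6 170.6  44.5  44.9  29.5]
side stand 0.004 0.015 965 med [ 0.5498 -0.1508  0.0064] rect [ 576.2 -152.5  199.2  266.3   19. ]
side stand 0.015 0.04 97 med [ 0.5451 -0.1857  0.0207] rect [ 547.4 -177.3   69.   213.6    2.8]
side stand 0.04 0.052 532 med [ 0.5515 -0.1211  0.0457] rect [ 528.3 -166.4  187.2   88.7   65.6]
side stand 0.052 0.07 425 med [ 0.5558 -0.1197  0.0593] rect [ 533.4 -152.4  161.7   97.1   62. ]
```

View pics/crop2.png

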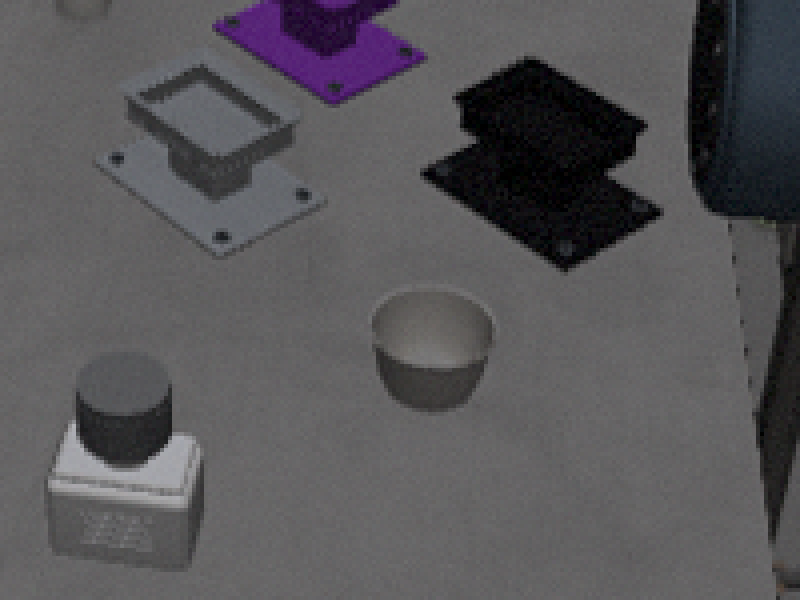

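View pics/crop1.png

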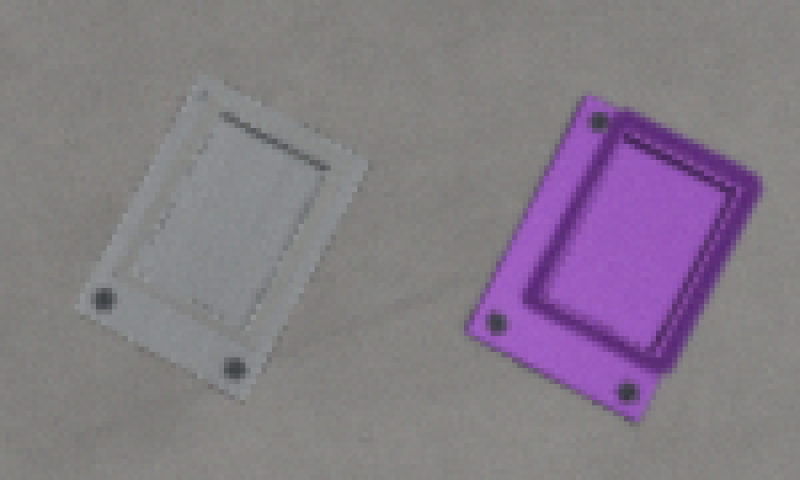

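Both crops agree: grey stand (not the purple or black one), with its pocket floor at about (0.555, -0.113, 0.046) and yaw about -29°. The bottle is at about (0.486, 0.170) with yaw about +11..14°, and its cap top is at 0.102 as specified. I'll go above the bottle.

```bash
python3 -m inch '[1.08,3.67,0,0,1.08,3.67,0,0,1.08,3.67,0,0,1.08,3.67,0,0,1.08,3.67,0,0,1.08,3.67,0,0,1.08,3.67,0,0,1.08,3.67,0,0,1.08,3.67,0,0,1.08,3.67,0,0,1.08,3.67,0,0,1.08,3.67,0,0,1.08,3.67,0,0,1.08,3.67,0,0,1.08,3.67,0,0,1.08,3.67,0,0,1.08,3.67,0,0,1.08,3.67,0,0,1.08,3.67,0,0,1.08,3.67,0,0]' 100
python3 - <<'E'
import numpy as np,cv2
from h import *
from station import manip
from scipy.spatial.transform import Rotation as R
s=manip.sense();p,d=optics.snapshot("wrist");m=optics.camera_model("wrist")
cv2.imwrite("pics/w1.png",p[:,:,::-1])
T=np.eye(4);T[:3,:3]=R.from_quat(s["tool_rot"]).as_matrix();T[:3,3]=s["tcp_pos"]
m=dict(mtx=m["mtx"],camera_from_world=np.linalg.inv(T@np.array(m["tool_from_camera"])))
print(s["q"].round(3),s["tcp_pos"],s["force"])
P=cloud(d,m);Q=P.reshape(-1,3);Q=Q[np.isfinite(Q[:,0])]
Q=Q[(abs(Q[:,0]-.486)<.06)&(abs(Q[:,1]-.17)<.06)]
for lo,hi in((-.01,.006),(.04,.052),(.053,.06),(.097,.11)):
    S=Q[(Q[:,2]>lo)&(Q[:,2]<hi)]
    if len(S)>12: print(lo,len(S),S.mean(0),cv2.minAreaRect(S[:,:2].astype(np.float32)*1000))
E
```

```text
t: 2.6
tcp_pos: [0.486, 0.1716, 0.25]
tool_rot: [0.975, 0.222, -0.0, 0.0]
force: [-0.5, -0.2, 0.1]
finger_gap: 1.0
[ 0.122  0.381  1.704 -0.     1.056  1.246] [0.48601301 0.17164677 0.24999423] [-0.52435276 -0.16855549  0.13788885]
-0.01 10116 [0.49264012 0.17314013 0.00125655] ((485.9126892089844, 169.996826171875), (119.77542877197266, 119.97879028320312), 0.008875004015862942)
0.04 599 [0.50763359 0.18050126 0.04725003] ((486.42462158203125, 172.11468505859375), (71.73545837402344, 45.97626495361328), 11.388458251953125)
0.053 814 [0.50908971 0.17779865 0.05572653] ((486.443115234375, 172.21107482910156), (63.6064567565918, 37.871334075927734), 11.197872161865234)
0.097 2954 [0.48684985 0.17241101 0.10205769] ((486.26397705078125, 172.03050231933594), (44.50318908691406, 44.332115173339844), 21.923450469970703)
```

View pics/w1.png

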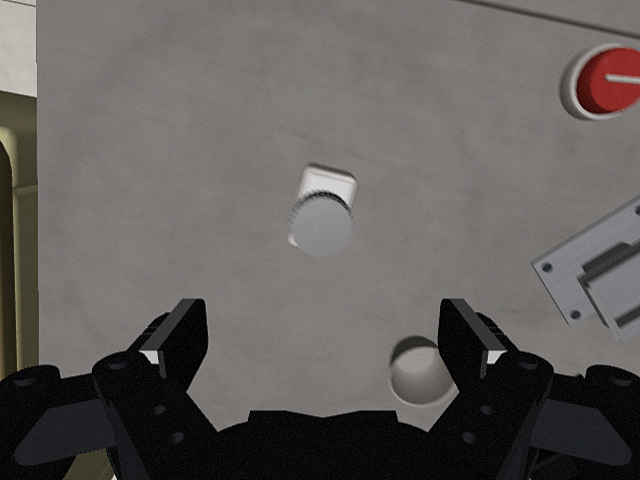

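The wrist view shows the cap centred between the jaws at (323,225). The bottle measures (0.4863, 0.172) with yaw 11.3°. I'll descend to z=0.087 and grip the cap.

```bash
python3 -m inch '[0,0,-2.5,0,0,0.05,-2.5,0,0,0,-2.5,0,0,0,-2.5,0,0,0,-2.5,0,0,0,-2,0,0,0,-1.8,0,0,0,0,0]' 100
python3 -m inch '[0,0,0,0,0,0,0,0,0,0,0,0,0,0,0,0,0,0,0,0,0,0,0,0,0,0,0,0,0,0,0,0]' 30 80
python3 -m inch '[0,0,0.5,0,0,0,1,0,0,0,1.5,0,0,0,2,0,0,0,2,0,0,0,2,0,0,0,2,0,0,0,1,0,0,0,0,0]'
```

```text
t: 3.65
tcp_pos: [0.4849, 0.1706, 0.086]
tool_rot: [0.975, 0.221, -0.002, -0.0]
force: [-0.1, -0.8, -0.5]
finger_gap: 1.001
t: 4.65
tcp_pos: [0.4865, 0.1711, 0.0882]
tool_rot: [0.975, 0.222, 0.001, 0.0]
force: [-1.2, 0.6, 5.2]
finger_gap: 0.514
t: 5.78
tcp_pos: [0.4864, 0.1709, 0.2082]
tool_rot: [0.975, 0.222, 0.001, 0.0]
force: [-0.2, 0.0, -3.8]
finger_gap: 0.513
```

```bash
python3 -m inch '[0.57,-2.37,0,-0.058,0.57,-2.37,0,-0.058,0.57,-2.37,0,-0.058,0.57,-2.37,0,-0.058,0.57,-2.37,0,-0.058,0.57,-2.37,0,-0.058,0.57,-2.37,0,-0.058,0.57,-2.37,0,-0.058,0.57,-2.37,0,-0.058,0.57,-2.37,0,-0.058,0.57,-2.37,0,-0.058,0.57,-2.37,0,-0.058,0,0,0,0,0,0,0,0]'
cat > look.py <<'E'
import sys,numpy as np,cv2
from h import *
from station import manip
t=sys.argv[1]
s=manip.sense();print(s["tcp_pos"].round(4),s["q"].round(3),s["force"].round(1))
for n in("top","side"):
    p,d=optics.snapshot(n);np.savez(f"pics/{n}{t}.npz",p=p,d=d)
    a=p[180:300,290:450] if n=="top" else p[130:280,240:440]
    cv2.imwrite(f"pics/{n}{t}.png",cv2.resize(a,(800,600),interpolation=3)[:,:,::-1])
    P=world(d,n);ok=np.isfinite(P[...,0])
    hsv=cv2.cvtColor(p,cv2.COLOR_RGB2HSV)
    w=(hsv[...,2]>130)&(hsv[...,1]<40)&ok&(np.hypot(P[...,0]-.5545,P[...,1]+.113)<.08)&(P[...,2]>.07)
    S=P[w]
    print(n,len(S))
    if len(S)>20:
        print(S.mean(0).round(4),S[:,2].min().round(4),S[:,2].max().round(4),np.round(np.percentile(S[:,2],[5,50,95]),4),cv2.minAreaRect(S[:,:2].astype(np.float32)*1000))
E
python3 look.py 2
```

```text
t: 7.52
tcp_pos: [0.5538, -0.1131, 0.2068]
tool_rot: [0.992, -0.124, -0.001, -0.0]
force: [-0.4, 0.0, -3.0]
finger_gap: 0.515
[ 0.5538 -0.1131  0.2068] [-3.990e-01  5.030e-01  1.628e+00  1.000e-03  1.013e+00  1.421e+00] [-0.4  0.  -3. ]
top 137
[ 0.5349 -0.1017  0.1827] 0.1425 0.3855 [0.1646 0.1742 0.197 ] ((533.056640625, -102.84656524658203), (46.372314453125, 22.7979679107666), 65.23291778564453)
side 230
[ 0.5458 -0.1002  0.171 ] 0.1632 0.1894 [0.1648 0.1724 0.1758] ((556.8886108398438, -107.0527572631836), (41.20567321777344, 76.428466796875), 72.43245697021484)
```

View pics/side2.png

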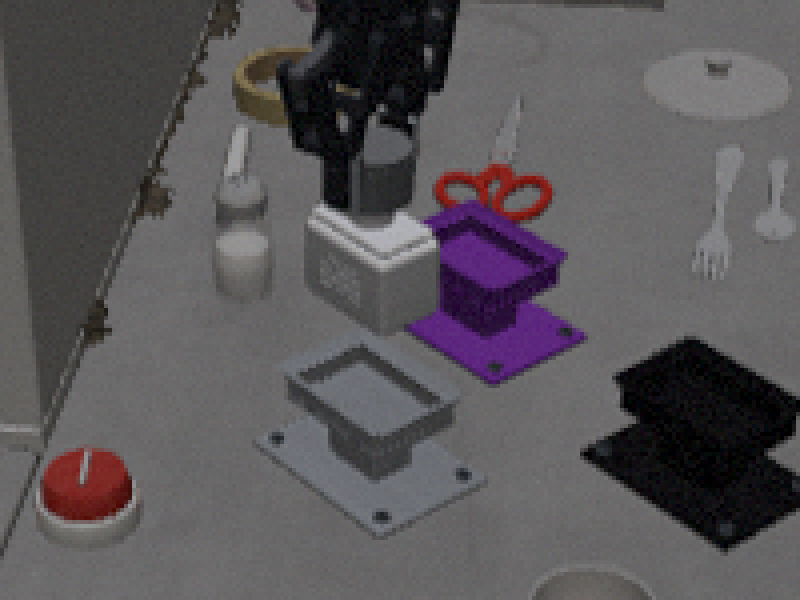

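View pics/top2.png

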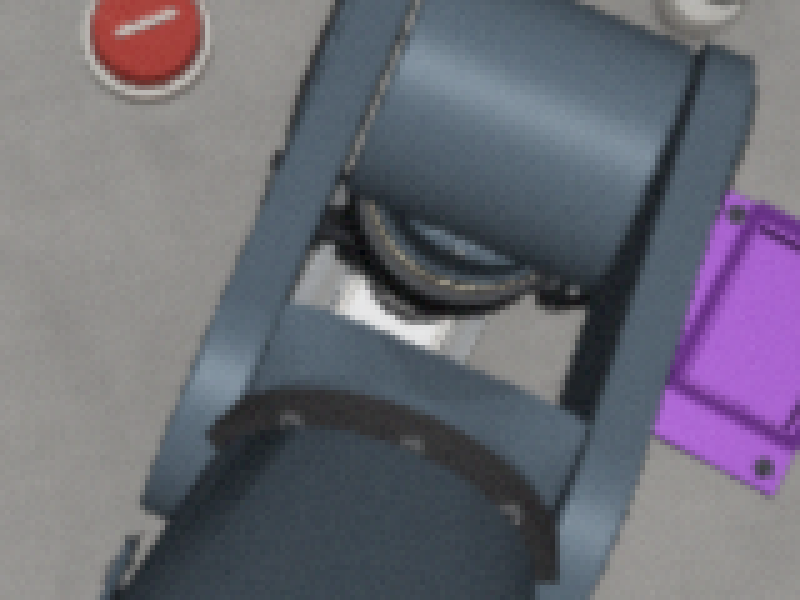

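The side view shows the bottle hanging upright above the grey pocket: bottle (370,270), pocket (370,390) in the crop. They are aligned, so I'll lower it.

```bash
python3 -m inch '[0.05,0,-1.5,0,0,0,-1.5,0,0,0,-1.5,0,0,0,-0.6,0,0,0,-0.5,0,0,0,-0.5,0,0,0,-0.4,0,0,0,-0.3,0,0,0,0,0,0,0,0,0]'
python3 look.py 3
```

```text
t: 8.88
tcp_pos: [0.5551, -0.1136, 0.1395]
tool_rot: [0.992, -0.124, 0.0, 0.0]
force: [-0.4, -0.5, -3.4]
finger_gap: 0.517
[ 0.5551 -0.1136  0.1395] [-0.399  0.602  1.679  0.     0.861  1.421] [-0.4 -0.5 -3.4]
top 0
side 230
[ 0.547  -0.101   0.1046] 0.0959 0.3159 [0.0976 0.1046 0.108 ] ((555.8463134765625, -105.96917724609375), (46.635921478271484, 73.96195983886719), 77.83888244628906)
```

View pics/side3.png

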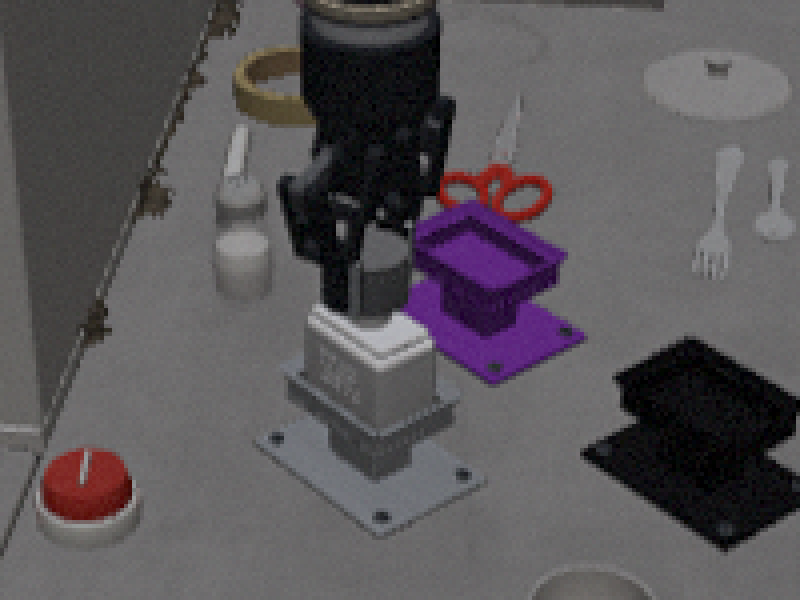

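The bottle is inside the pocket with about 5 mm left to go, and no contact yet.

```bash
python3 -m inch '[0,0,-0.2,0,0,0,-0.2,0,0,0,-0.1,0,0,0,0,0,0,0,0,0]'
python3 -m inch '[0,0,-0.1,0,0,0,0,0,0,0,0,0]'
```

```text
t: 9.6
tcp_pos: [0.555, -0.1135, 0.1343]
tool_rot: [0.992, -0.124, 0.0, -0.0]
force: [0.3, -1.0, -2.1]
finger_gap: 0.51
t: 9.98
tcp_pos: [0.5552, -0.1137, 0.1336]
tool_rot: [0.992, -0.124, 0.0, 0.0]
force: [-0.5, -0.7, -0.2]
finger_gap: 0.511
```

```bash
python3 -m inch '[0,0,-0.1,0,0,0,0,0,0,0,0,0]'
python3 -m inch '[0,0,-0.1,0,0,0,0,0,0,0,0,0]'
```

```text
t: 10.35
tcp_pos: [0.5552, -0.1138, 0.1332]
tool_rot: [0.992, -0.124, 0.0, 0.0]
force: [-1.6, -0.4, 4.2]
finger_gap: 0.512
t: 10.72
tcp_pos: [0.5552, -0.1138, 0.1324]
tool_rot: [0.992, -0.124, 0.001, 0.0]
force: [-2.1, -0.1, 7.1]
finger_gap: 0.514
```

```bash
python3 look.py 4
```

```text
[ 0.5552 -0.1138  0.1324] [-0.399  0.613  1.684 -0.     0.844  1.421] [-2.1 -0.1  7.1]
top 0
side 228
[ 0.5466 -0.1008  0.0976] 0.0897 0.116 [0.0917 0.0986 0.1025] ((554.7571411132812, -106.14114379882812), (41.766571044921875, 69.66029357910156), 72.72339630126953)
```

Seated: the TCP has risen exactly 45 mm relative to the table grasp and the spring preload is felt. The body has dropped with the tool. Now I'll press.

```bash
python3 -m inch '[0,0,-0.1,0,0,0,-0.1,0,0,0,-0.1,0,0,0,-0.05,0,0,0,0,0,0,0,0,0]' - 110
python3 - <<'E'
from station import manip
s=manip.sense();print(s["tcp_pos"],s["force"],s["ft_torque"])
E
```

```text
t: 11.58
tcp_pos: [0.5552, -0.1138, 0.1296]
tool_rot: [0.992, -0.124, 0.001, 0.0]
force: [-3.0, -1.4, 10.5]
finger_gap: 0.507
[ 0.55521985 -0.11378993  0.12959754] [-2.95891188 -1.43665959 10.54004459] [-0.03353894  0.50754389 -0.00633613]
```

View pics/side4.png

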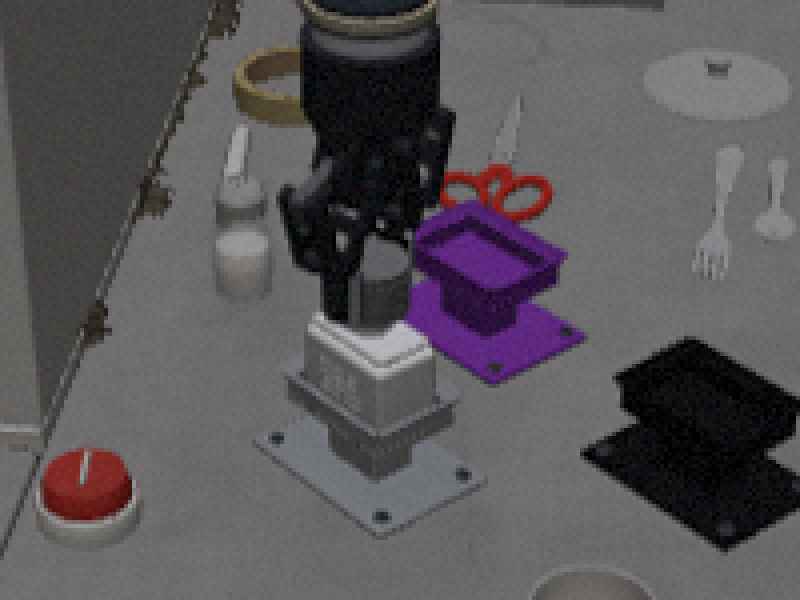

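```bash
python3 -m inch '[-0.05,0,-0.06,0,0,0,-0.06,0,0,0,0,0,0,0,0,0]'
python3 -m inch '[0,0,0,0.08,0,0,0,0.08,0,0,0,0.08,0,0,0,0.08,0,0,0,0]'
python3 - <<'E'
from station import manip
s=manip.sense();print(s["tcp_pos"],s["force"],s["ft_torque"])
E
```

```text
t: 12.08
tcp_pos: [0.5552, -0.1138, 0.1287]
tool_rot: [0.992, -0.124, 0.001, 0.0]
force: [-3.5, 0.3, 12.4]
finger_gap: 0.508
t: 12.7
tcp_pos: [0.556, -0.1138, 0.1289]
tool_rot: [0.999, 0.036, 0.002, 0.001]
force: [-1.7, 1.1, 12.3]
finger_gap: 0.506
[ 0.55603047 -0.11379925  0.12891164] [-1.65868434  1.11236648 12.27695547] [0.21586882 0.18625196 0.01073859]
```

The torque is near zero, so the cap is turning. I'll continue to about 1.2 rad while pressed.

```bash
python3 -m inch '[0,0,0,0.11,0,0,0,0.11,0,0,0,0.11,0,0,0,0.11,0,0,0,0.11,0,0,0,0.11,0,0,0,0.11,0,0,0,0.11,0,0,0,0,0,0,0,0]'
python3 look.py 5;python3 - <<'E'
from station import manip
s=manip.sense();print(s["tcp_pos"],s["force"],s["ft_torque"])
E
```

```text
t: 13.95
tcp_pos: [0.5567, -0.1137, 0.1291]
tool_rot: [0.889, 0.458, 0.002, 0.002]
force: [0.1, 1.9, 12.2]
finger_gap: 0.507
[ 0.5567 -0.1137  0.1291] [-3.990e-01  6.180e-01  1.685e+00  1.000e-03  8.330e-01  2.210e-01] [ 0.1  1.9 12.2]
top 2
side 227
[ 0.5471 -0.1002  0.0987] 0.0898 0.3046 [0.0916 0.0986 0.1027] ((554.4398803710938, -111.44232177734375), (43.47980499267578, 69.68721771240234), 63.11994934082031)
[ 0.55663366 -0.11373343  0.129015  ] [-0.12936387  2.10889276 11.48824466] [0.24953154 0.08883491 0.01702906]
```

View pics/side5.png

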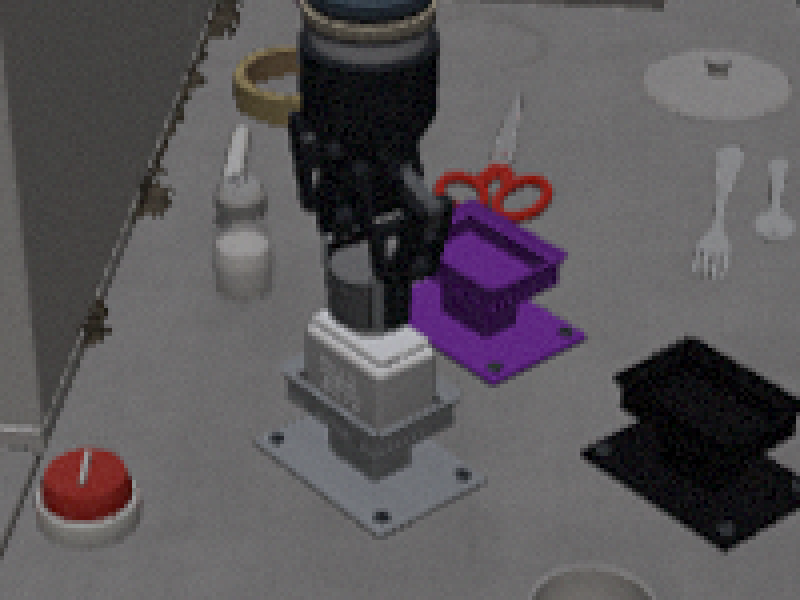

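The bottle hasn't visibly moved while the gripper turned 1.2 rad. I'll lift slowly and check that the bottle stays.

```bash
python3 -m inch '[0,0,0.2,0,0,0,0.2,0,0,0,0.3,0,0,0,0.3,0,0,0,0.3,0,0,0,0.3,0,0,0,0,0,0,0,0,0]'
python3 look.py 6
```

```text
t: 15.05
tcp_pos: [0.5543, -0.1135, 0.1424]
tool_rot: [0.889, 0.458, -0.0, -0.0]
force: [0.3, 0.6, 0.3]
finger_gap: 0.504
[ 0.5543 -0.1135  0.1424] [-0.399  0.596  1.679 -0.     0.867  0.221] [0.3 0.6 0.3]
top 3
side 252
[ 0.5494 -0.1032  0.0986] 0.09 0.3189 [0.0913 0.0991 0.1019] ((553.9473266601562, -112.0450668334961), (47.97787857055664, 71.21136474609375), 68.51344299316406)
```

View pics/side6.png

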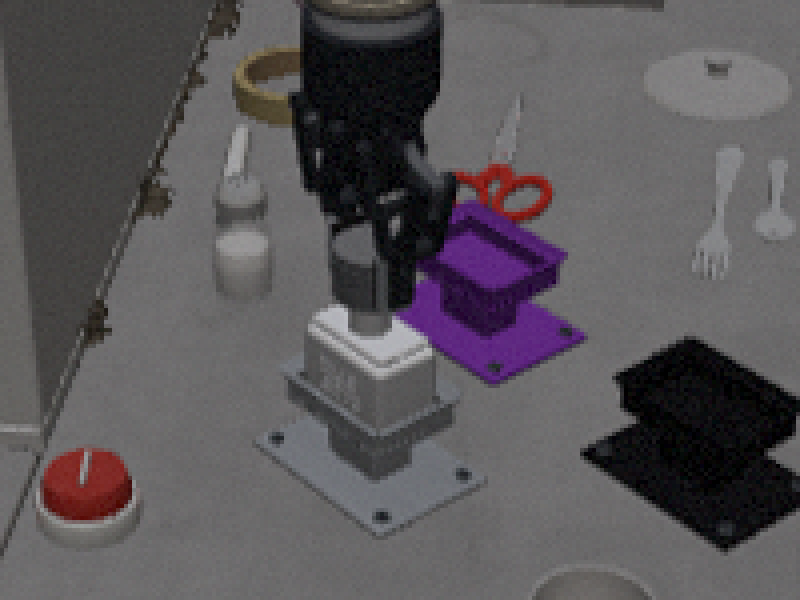

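The cap is free: the neck shows at (370,320), there is no pull force, and the bottle stays. I'll raise it to about 8 cm above closed height.

```bash
python3 -m inch '[0,0,0.5,0,0,0,0.6,0,0,0,1,0,0,0,1,0,0,0,1,0,0,0,1,0,0,0,1,0,0,0,0.6,0,0,0,0.4,0,0,0,0,0,0,0,0,0,0,0,0,0]'
python3 look.py 7
python3 - <<'E'
import numpy as np,cv2
from h import *
for n,bx in(("top",None),("side",None)):
    z=np.load(f"pics/{n}7.npz");P=world(z["d"],n);z0=np.load(f"pics/{n}0.npz");P0=world(z0["d"],n)
    for k,c in dict(salt=(.704,-.262),sauce=(.696,.272),timer=(.687,-.004),cup=(.379,.009)).items():
        r=[]
        for Q in(P0,P):
            m=(np.hypot(Q[...,0]-c[0],Q[...,1]-c[1])<.06)&(Q[...,2]>.015)&(Q[...,2]<.1);r.append(Q[m].mean(0).round(4))
        print(n,k,r)
z=np.load("pics/side7.npz");P=world(z["d"],"side")
m=(np.hypot(P[...,0]-.555,P[...,1]+.113)<.04)&(P[...,2]>.12)&(P[...,2]<.15);S=P[m];print("neck",len(S),S.mean(0),S[:,2].max())
m=(np.hypot(P[...,0]-.555,P[...,1]+.113)<.05)&(P[...,2]>.15)&(P[...,2]<.235);print("capmin",np.percentile(P[m][:,2],[1,5,50]))
E
```

```text
t: 16.65
tcp_pos: [0.5543, -0.1135, 0.2132]
tool_rot: [0.889, 0.458, -0.0, -0.0]
force: [0.2, 0.0, 0.1]
finger_gap: 0.508
[ 0.5543 -0.1135  0.2132] [-0.399  0.495  1.621 -0.     1.026  0.221] [0.2 0.  0.1]
top 96
[ 0.5377 -0.1016  0.1606] 0.0805 0.4546 [0.0892 0.1012 0.3051] ((535.3966674804688, -100.87494659423828), (47.05128479003906, 50.293270111083984), 53.76780700683594)
side 288
[ 0.5501 -0.1047  0.1035] 0.0889 0.3901 [0.092  0.0997 0.1363] ((555.8074340820312, -109.89895629882812), (42.426334381103516, 71.07647705078125), 68.28186798095703)
top salt [array([ 0.6984, -0.2572,  0.0654]), array([ 0.6987, -0.2572,  0.0658])]
top sauce [array([0.6963, 0.2717, 0.0359]), array([0.6962, 0.2716, 0.036 ])]
top timer [array([ 0.6846, -0.0037,  0.0315]), array([ 0.6846, -0.0032,  0.0318])]
top cup [array([0.3777, 0.0091, 0.0327]), array([0.3916, 0.0368, 0.0401])]
side salt [array([ 0.7001, -0.2494,  0.0535]), array([ 0.6996, -0.2502,  0.0531])]
side sauce [array([0.6932, 0.2762, 0.0325]), array([0.6932, 0.2762, 0.0325])]
side timer [array([0.6829, 0.0065, 0.0292]), array([0.6829, 0.0065, 0.029 ])]
side cup [array([0.3803, 0.0038, 0.0297]), array([0.3799, 0.0039, 0.0296])]
neck 145 [ 0.55244012 -0.10872195  0.13292407] 0.14691099460077361
capmin [0.19515149 0.19791979 0.22032567]
```

View pics/side7.png

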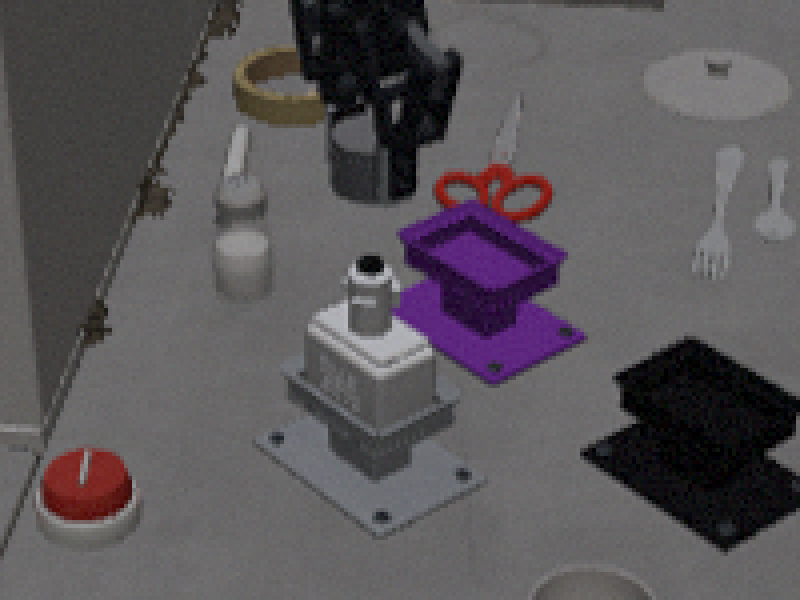

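The picture shows the cap level in the jaws at (370,165), the open neck at (370,270), and the bottle seated upright in the grey pocket. I'll hand in.

```bash
python3 -c "
from station import job
print(job.sign_off())"
```

```text
the job is handed in; nothing more can be done
None
```

I carried the bottle by its cap into the grey steel stand, pressed the cap (about 12 N), twisted it 1.2 rad anticlockwise and lifted it off. I handed the job in at about 17 s, and it returned no verdict.

**Last checks:**
- **Cap:** it is held level, about 80 mm above its closed height and over the neck.
- **Bottle:** it stands upright in the pocket. The tool height when it touched down matched the 45 mm floor height, and its shoulder stayed at about 0.10 m. I did not measure its final yaw precisely; it looks aligned with the pocket in the side picture.
- **Bystanders:** all four are unmoved to within about 1 mm in the side camera.
- **One disagreement:** the top camera gave the cup as shifted by about 3 cm. I put that down to the arm partly covering it there, since the side view showed it within 0.5 mm of its start.

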